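Load the ring weights on the ball compression rig

TASK

Load the ball compression rig for its next test: thread the three steel ring weights onto its upright post, the largest at the bottom, then the medium, then the smallest on top. Lower each one all the way home by hand and do not let it drop down the post; then swing the keeper bar over the stack until it rests in its catch. Leave the sample ball on its stand, the clear box of balls and the snips where they are.

Things in the scene. Friction and masses are not known exactly. Their poses are not given: they have to be found in the camera images.
- rig: The bench rig, bolted down. Origin: centre of the underside of its 150 x 240 x 12 mm grey base, on the table; z up; turned up to 26 degrees. Over a blue ball it carries a fixed aluminium crosshead (a cross 148 x 226 mm, top 96 mm above the table) with the weight post in the middle, guide columns at its y ends, pillars at its x ends: fingers beside the post have more room along y.
- post_foot (a point): Foot of the upright steel weight post on the crosshead, 96 mm above the table; frame as the rig's. The post is 17 mm in diameter and 72 mm tall; its last 8 mm are a cone tapering to 9 mm. Fully home, the bottom weight has its origin here, the next 26 mm higher, the third 52 mm higher, its hub standing 6 mm above the post.
- column_left (a point): Foot on the crosshead of the guide column at the rig's y = +95 mm: 14 mm diameter steel, with a black cap of 26 mm diameter whose top is 238 mm above the table. A 27 mm bushing surrounds its foot, 14 mm high.
- column_right (a point): The same for the guide column at the rig's y = -95 mm.
- keeper (a joint): Angle q of the keeper bar, rad: 0 = level in its catch (the stop), 1.57 = upright, 2.2 = far stop; starts open at 1.7 to 2.1. Steel bar 20 mm wide (along the rig's y), 6 mm thick, 168 mm from hinge to rounded tip, 120 g. From the hinge it points along (-cos q, 0, sin q) in the rig's frame. The hinge is stiff (0.14 N m): the bar stays where it is left.
- keeper_hinge (a point): Point on the keeper's hinge axis (the rig's y), mid-width: 66 mm from the post at the rig's +x, 179 mm above the table, on a pillar 12 mm (x) by 36 mm (y), top 189 mm above the table; frame as the rig's. The bar closes 2 mm above the hub of the third weight when all are home; it cannot close over one that is not home.
- catch (a point): Where the bar's middle line lies in the forked catch when closed: 66 mm from the post at the rig's -x, 179 mm above the table, on a pillar 10 mm (x) by 34 mm (y). Its two prongs, 24 mm apart, reach 189 mm above the table. The closed bar sticks out 36 mm beyond.
- keeper_mid (a point): Point on the keeper bar's centre line, 113 mm from the hinge axis; it moves with the bar. Here the bar can be pinched across its 20 mm width all the way from open to closed.
- weight_large: Largest ring weight, plain steel: round plate of 110 mm diameter, 10 mm thick, with a round hub of 44 mm diameter standing 16 mm above it (26 mm high in all) and a 21 mm bore right through. Origin: on the axis at the underside; z up through the hub. Lies flat on the table, hub up, about 0.85 kg.
- weight_medium: Medium ring weight, as the large one but its plate is 90 mm in diameter; same hub, height and bore; about 0.6 kg.
- weight_small: Smallest ring weight, as the large one but its plate is 70 mm in diameter; same hub, height and bore; about 0.38 kg.
- sample_ball: Bystander: the sample, a blue ball of 66 mm diameter fixed on a white round stand of 80 mm diameter, 88 mm high in all. Origin: centre of its underside. It stands among the weights.
- ball_box: Bystander: clear plastic open box, 90 x 150 mm and 65 mm high, with two balls in it, beyond the rig to the left. Origin: centre of its underside.
- snips: Bystander: black trimming snips, about 190 mm long and 10 mm high, lying flat beyond the rig to the right. Origin: at the pivot, on the table; x towards the blade tips.

How it is judged:
By the outcome, as a careful person would: the job done as asked, in the order asked, and still so for the second after the job is handed in, with the robot touching nothing.
It also fails if it takes over 72 s, if anything falls off the work surface, if the arm or the gripper's body presses on something with over 40 N, if the wrist force passes 120 N, or if a joint passes its speed limit or range.

ROBOT

A 7-joint arm with a two-finger parallel gripper is mounted at the origin on the work surface. World frame = base frame: x ahead of the robot, y to its left, z up, the work surface at z = 0. Lengths are in mm, angles in degrees, forces in N, time in s.
With the tool pointing down it reaches from about 350 to 900 mm from the base axis. Payload 19.9 kg.
Tool frame: the origin (TCP) lies midway between the tips of the shut fingers; the grasp point (between the pads) lies 19 mm behind it; z points along the fingers, y is the line along which they close (so a half turn about z gives the same grasp; the last joint's range is limited). The gripper opens to 85 mm and grips with 20 to 120 N. Pads are 22 mm wide; open, the fingers measure 114 mm over their backs; the gripper's body (76 mm by 85 mm) begins 54 mm behind the grasp point. The pads swing forward as they close: fully open they stand 13 mm farther back than shut.
Start: joints at [-76.347, 23.915, -0.59, 92.452, 0.269, 63.638, -3.037], TCP at [172.592, 600.677, 231.26] pointing down, gripper open.
Joint ranges: [-161.28, 161.28], [-22.2, 115.67], [-73.04, 71.86], [3.21, 147.25], [-68.34, 248.33], [10.77, 114.83], [-161.83, 161.83]. Speed limits (degrees/s): [108.29, 108.29, 136.94, 136.94, 172.46, 172.46, 172.46].

INTERFACE

Orientations are given as [roll, pitch, yaw] about the fixed x, y, z axes, in that order (R = Rz(yaw) Ry(pitch) Rx(roll)).
In Python, from workcell import sense, read_camera, finish_job gives the robot as it stands.
- The arm moves only by the tool arm_command, never from a script. Its argument "motion" is one flat list of numbers, 7 for each row, row after row: the closure, from -1 (fully open) to 1 (shut), then the shift along the tool's x, y, z in m, then the turn, a rotation vector about the tool's x, y, z in degrees. In form: [grip, x, y, z, wx, wy, wz, grip, x, y, z, wx, wy, wz, ...]. A call has 1 to 10 rows; each row is the pose to reach, as a shift and turn from the pose commanded when the call began, along the tool's axes at that moment; what a row does not reach only later rows make up. A row lasts 1/8 s, in which the tool goes at most 62.5 mm and 10.7 degrees, less where a joint would pass 70% of its speed; a pose out of reach is approached as far as the arm can. A call with a gripper value outside its range is refused whole. The fingers move at their own pace and stop on an object; "force" is the grip in N (left out, the last holds). Time passes only in rows, so rows that repeat a pose let the fingers close. It gives the time, the measured TCP pose, the force, the opening and the grip force at its end, in the units of the state.
- sense(): the state, without advancing time (a new reading comes with each control period).
- read_camera(name): name is "scene" or "top"; returns a dict with "color" (480x640x3 uint8, red, green, blue), "depth" (480x640 float32, mm along the optical axis (not along the pixel's ray), 0 where there is no reading), "fx", "fy", "cx", "cy" (pixels), "rvec" (rotation vector, rad) and "tvec" (3), from world to camera coordinates, as OpenCV has them. Camera axes: x right, y down, z forward; pixel columns grow to the right and rows downward; lengths in mm; the calibration is good to about 2 mm. A picture is of the moment at which its call begins.
- finish_job(): hands the job in; it is judged then, once.
The state is a dict: "time_s": time; "joint_pos": joint angles; "dq": joint speeds; "joint_torque": joint torques, N m; "position": TCP position; "tcp_rot": TCP orientation; "wrist_force": force on the tool from outside, world axes, zero at the start; "ft_torque": the same for the moment, N m; "opening": opening from 0.0 (shut) to 1.0 (fully open); "finger_force": force on a finger pad.
Only numpy, scipy, OpenCV 4.12 (cv2) and the standard library are available. Lean on these libraries where they do the work, as an engineer would, in place of code of your own. Each camera call takes 0.05 s, during which the arm holds its last target. There are 200 camera calls.

## Working session

There is one attempt and no reset: what is moved stays moved. The work goes in short steps, Python scripts to look and compute and a tool call to move; the robot and the scene stay as the last step left them, time stands still between calls to the robot, and variables do not carry over. Pictures are saved under pics/ and viewed, at most 10 in all, crops included, and the job is handed in when it is done.

Besides the shell and the picture viewer there is one more tool, called after "Emit:" in YAML: its name, and indented under it one key for each argument. arm_command: Moves the arm, as the interface text tells. Its arguments: {"type":"object","properties":{"motion":{"type":"array"},"force":{"type":"number"}},"required":["motion"]}

```bash
ls; mkdir -p pics
python3 - <<'E'
from workcell import sense, read_camera
import cv2,numpy as np
s=sense(); print(s)
for n in("scene","top"):
    c=read_camera(n); cv2.imwrite(f"pics/{n}0.png",c["color"][:,:,::-1]); np.savez(f"{n}0.npz",**c)
    R=cv2.Rodrigues(np.array(c["rvec"]))[0]; print(n,c["fx"],c["fy"],c["cx"],c["cy"],-R.T@np.array(c["tvec"]).ravel(),R[2])
E
```

```text
pics
{'time_s': 0.0, 'joint_pos': array([-76.34745612,  23.94983772,  -0.58985248,  92.48483575,
         0.26891669,  63.63997817,  -3.03583056]), 'dq': array([-0.01425624, -0.00424999,  0.10501685, -0.08488363, -0.06106207,
        0.01306591,  0.00091746]), 'joint_torque': array([-1.26604740e-03, -8.64438629e+01,  6.77858647e-01, -4.34906209e+01,
        1.90439529e-02,  7.17457122e-03,  5.56593960e-06]), 'position': array([172.50701713, 600.35322904, 230.64577637]), 'tcp_rot': array([-1.79926898e+02,  5.24175909e-03,  1.63970409e+02]), 'wrist_force': array([-0.45175729,  0.49592108,  0.70849987]), 'ft_torque': array([-0.02004943,  0.02854964,  0.04727483]), 'finger_force': 0.0, 'opening': 0.998619901589926}
scene 517.2415848997758 517.2415848997758 312.6499852422731 238.48260159910066 [1278.79894622 -199.24412801 1147.61943429] [-0.55956355  0.14935368 -0.81521906]
top 534.6521364762207 534.6521364762207 324.46767332930693 238.25138411711004 [ 387.13318967   11.92667975 1356.63598069] [ 0.13250183  0.00278916 -0.99117884]
```

View pics/scene0.png

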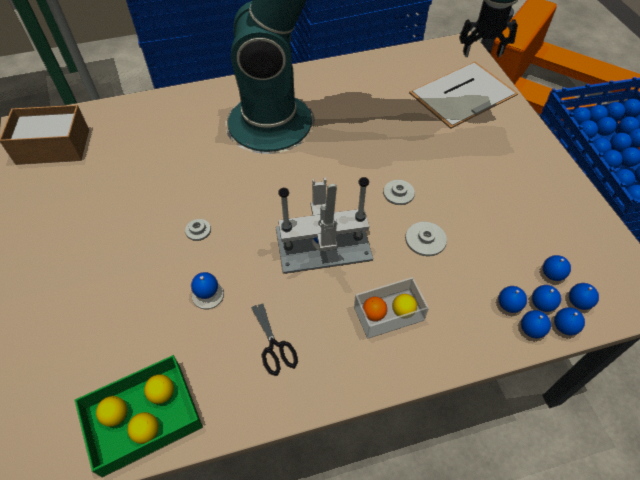

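View pics/top0.png

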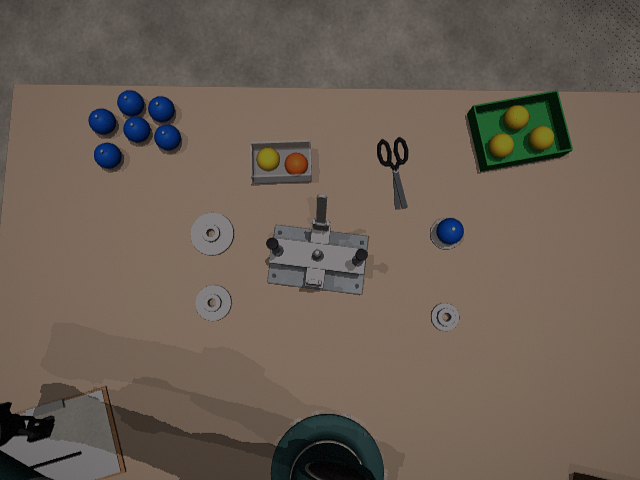

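The scene view shows the large ring at (426,238), medium (399,191), small (198,229), and the rig around (325,225). In the top view the rings are at (212,234), (213,303) and (446,317), and the column caps at (272,244) and (360,257). Next I'll look at enlarged crops.

```bash
cat > h.py <<'E'
import numpy as np,cv2
from workcell import sense, read_camera
def load(n): return dict(np.load(n+".npz"))
def grab(n,tag):
    c=read_camera(n); np.savez(f"{n}{tag}.npz",**c); return c
def cen(c):
    R=cv2.Rodrigues(np.array(c["rvec"],float))[0]; return R,-R.T@np.array(c["tvec"],float).ravel()
def ray(c,uv):
    R,C=cen(c); uv=np.atleast_2d(np.array(uv,float))
    d=np.c_[(uv[:,0]-c["cx"])/c["fx"],(uv[:,1]-c["cy"])/c["fy"],np.ones(len(uv))]@R
    return C,d
def onz(c,uv,z):
    C,d=ray(c,uv); return C+d*((z-C[2])/d[:,2])[:,None]
def proj(c,P):
    K=np.array([[c["fx"],0,c["cx"]],[0,c["fy"],c["cy"]],[0,0,1]],float)
    return cv2.projectPoints(np.atleast_2d(np.array(P,float)),np.array(c["rvec"],float),np.array(c["tvec"],float),K,None)[0][:,0]
def tri(c1,p1,c2,p2):
    A=[];b=[]
    for c,p in((c1,p1),(c2,p2)):
        C,d=ray(c,p);d=d[0]/np.linalg.norm(d[0]);M=np.eye(3)-np.outer(d,d);A.append(M);b.append(M@C)
    X=np.linalg.lstsq(np.vstack(A),np.hstack(b),rcond=None)[0]
    return X,np.linalg.norm(np.vstack(A)@X-np.hstack(b))
def cloud(c):
    v,u=np.mgrid[0:480,0:640]; C,d=ray(c,np.c_[u.ravel(),v.ravel()])
    return (C+d*c["depth"].ravel()[:,None]).reshape(480,640,3)
E
python3 - <<'E'
from h import *
t,s=load("top0"),load("scene0")
crops=[]
for c,b in((t,(212,234,30)),(t,(213,303,30)),(t,(446,317,30)),(t,(318,255,65)),(s,(426,238,30)),(s,(399,191,30)),(s,(198,229,30)),(s,(325,220,65))):
    x,y,r=b; crops.append(cv2.resize(c["color"][y-r:y+r,x-r:x+r,::-1],(200,200),interpolation=cv2.INTER_NEAREST))
cv2.imwrite("pics/m.png",np.vstack([np.hstack(crops[:4]),np.hstack(crops[4:])]))
for n,c in(("top",t),("scene",s)):
    g=c["color"].astype(int); X=cloud(c)
    hsv=cv2.cvtColor(c["color"],cv2.COLOR_RGB2HSV)
    for k,(u,v) in (dict(L=(212,234),M=(213,303),S=(446,317)) if n=="top" else dict(L=(426,238),M=(399,191),S=(198,229))).items():
        w=g[v-30:v+30,u-30:u+30]; m=((w[:,:,0]-w[:,:,2])<15)&(w[:,:,1]>90)
        nn,lab,st,ce=cv2.connectedComponentsWithStats(m.astype(np.uint8)); i=1+np.argmax(st[1:,4])
        cs,_=cv2.findContours((lab==i).astype(np.uint8),cv2.RETR_EXTERNAL,cv2.CHAIN_APPROX_NONE)
        e=cv2.fitEllipse(cs[0]); Z=X[v-30:v+30,u-30:u+30]
        hub=(Z[:,:,2]>19)&(Z[:,:,2]<40); pl=(Z[:,:,2]>6)
        print(n,k,np.add(e[0],(u-30,v-30)).round(2),np.round(e[1],1),"hubdepth",hub.sum(),Z[hub].mean(0).round(1),"plate",Z[pl].mean(0).round(1))
E
```

```text
top L [211.44 233.42] [40.9 42.3] hubdepth 196 [574.4 302.8  26.9] plate [573.2 300.5  22.1]
top M [212.72 302.47] [34.1 35.3] hubdepth 205 [400.5 291.9  27.5] plate [400.7 288.6  31.9]
top S [444.94 316.6 ] [26.1 27.5] hubdepth 200 [ 374.4 -286.3   26.4] plate [ 375.6 -279.    43.5]
scene L [425.83 238.05] [31.5 40. ] hubdepth 153 [579.4 302.6  25. ] plate [591.5 294.4  29.4]
scene M [398.7  191.42] [22.4 29.9] hubdepth 127 [405.5 291.6  24.3] plate [441.1 273.   55.9]
scene S [197.58 228.94] [18.9 24.4] hubdepth 141 [ 377.8 -286.    24. ] plate [ 417.8 -282.7   59.7]
```

View pics/m.png

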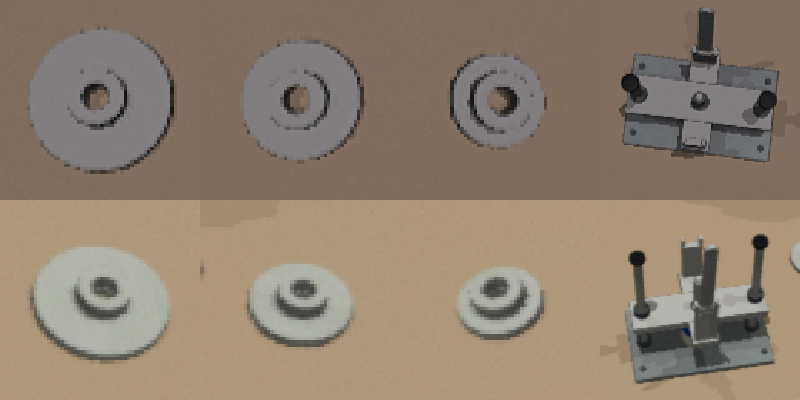

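Top row of the montage: the three rings with hub and bore, and the rig from above with its post tip visible. Bottom row: the scene view, where the keeper hides the post but both black caps are clear. I'll triangulate ring centres and caps.

Run:
```python
from h import *
t,s=load("top0"),load("scene0")
for k,a,b in(("L",(211.44,233.42),(425.83,238.05)),("M",(212.72,302.47),(398.7,191.42)),("S",(444.94,316.6),(197.58,228.94))):
    X,r=tri(t,a,s,b); print(k,X.round(1),round(r,1),"top@8",onz(t,a,8)[0,:2].round(1),"scene@8",onz(s,b,8)[0,:2].round(1))
def dark(c,u,v,r):
    w=c["color"][v-r:v+r,u-r:u+r].max(2); m=(w<45).astype(np.uint8)
    n,l,st,ce=cv2.connectedComponentsWithStats(m); i=1+np.argmax(st[1:,4]); return ce[i]+(u-r,v-r),st[i]
caps=[]
for nm,a,b in(("left",(273,244),(364,182)),("right",(360,257),(284,192))):
    pa,sa=dark(t,*a,10); pb,sb=dark(s,*b,10)
    X,r=tri(t,pa,s,pb); caps.append(X); print(nm,pa.round(1),sa,pb.round(1),sb,X.round(1),round(r,1),"top@230",onz(t,pa,230)[0].round(1),"sc@230",onz(s,pb,230)[0].round(1))
d=caps[0]-caps[1]; print("len",np.linalg.norm(d),"yaw",np.degrees(np.arctan2(-d[0],d[1])),"mid",(caps[0]+caps[1])/2)
# post tip in top
X=cloud(t)
for (u0,v0) in((318,255),):
    w=X[v0-8:v0+9,u0-8:u0+9]; m=w[:,:,2]>125; print("post px",m.sum(),w[m].mean(0).round(1),w[:,:,2].max()); 
    m=w[:,:,2]>155; vv,uu=np.nonzero(m); print(len(vv),w[m].mean(0).round(1),uu.mean()+u0-8,vv.mean()+v0-8)
# crosshead top points
w=X[225:300,260:375].reshape(-1,3); m=(w[:,2]>88)&(w[:,2]<104); print("crosshead",w[m][:,2].mean(), cv2.minAreaRect(w[m][:,:2].astype(np.float32)))
# base
m=(w[:,2]>6)&(w[:,2]<20); print("base",cv2.minAreaRect(w[m][:,:2].astype(np.float32)))
# keeper
Y=cloud(s).reshape(-1,3); m=(Y[:,2]>255)&(np.hypot(Y[:,0]-550,Y[:,1]-15)<150); q=Y[m]; print("keeper sc",len(q),q.mean(0).round(1),q[:,2].max()); 
Y=X.reshape(-1,3); m=(Y[:,2]>255)&(np.hypot(Y[:,0]-550,Y[:,1]-15)<150); q=Y[m]; print("keeper top",len(q),q.mean(0).round(1),q[:,2].max())
```

```text
L [576.4 305.3   3.1] 0.4 top@8 [575.6 303.9] scene@8 [579.5 303.4]
M [401.2 294.6   3.4] 0.6 top@8 [401.  293.2] scene@8 [404.8 293. ]
S [ 374.8 -287.2    4.1] 2.1 top@8 [ 374.6 -287.8] scene@8 [ 378.4 -285.4]
left [273.  245.1] [  3   4  15  16 150] [363.4 181.9] [ 5  6  9  9 62] [522.3 126.5 227.7] 3.1 top@230 [521.4 124.2 230. ] sc@230 [524.5 127.9 230. ]
right [359.6 256.2] [  2   2  16  17 152] [283.3 192.6] [ 5  6  9 10 67] [500.9 -60.4 225.9] 0.6 top@230 [500.5 -59.7 230. ] sc@230 [504.2 -61.4 230. ]
len 188.12485664613374 yaw -6.547761577519553 mid [511.5863033   33.07399977 226.79948225]
post px 54 [507.7  30.9 206.2] 1356.6359806930113
46 [507.8  30.8 217.9] 316.80434782608694 252.80434782608694
crosshead 97.20714978242985 ((512.7000732421875, 29.214096069335938), (220.44190979003906, 148.6801300048828), 58.44306182861328)
base ((507.16461181640625, 31.998580932617188), (187.99569702148438, 286.6256103515625), 0.6457303166389465)
keeper sc 218 [603.   22.3 304. ] 346.1724377277783
keeper top 174 [596.9  22.1 308.5] 349.0839962080905
```

Run:
```python
from h import *
t=load("top0")
g=cv2.cvtColor(t["color"],cv2.COLOR_RGB2GRAY); print(g[246:264,308:330])
print(onz(t,(318,255),164).round(1), proj(t,[[511,32.3,164],[511,32.3,96],[512.6,32.7,164]]).round(1))
```

```text
[[125 127 127 127 127 128 128 127 128 127 127 127 127 127 128 129 128 128
  129 127 129 129]
 [128 125 127 126 128 128 128 127 127 127 127 128 127 127 127 128 127 127
  126 126 126 129]
 [128 127 127 127 126 127 129 129 121 121 127 128 127 128 127 126 128 127
  129 126 127 127]
 [126 128 127 127 128 129 126 121  77  90 103 122 126 129 128 127 126 128
  127 127 129 128]
 [128 127 126 127 129 126 103  77  84  81  84  77 103 120 130 127 128 128
  127 126 128 127]
 [128 127 127 129 129 100  60  80 134 132 133  65  63  69 121 129 128 127
  127 127 128 126]
 [126 128 128 128 121  53  67 112 131 130 133  59  72  56  69 132 128 128
  127 127 127 127]
 [126 127 129 132  70  48  68  89 127 128 121  66  71  50  60 121 130 128
  128 128 127 127]
 [126 127 129 132  54  57  64  71  98 108  73  74  57  48  52  59 132 128
  126 128 127 127]
 [128 128 129 124  25  31  37  66  68  74  72  67  38  47  52  60 132 128
  127 126 128 127]
 [127 128 130  87  27  31  29  37  57  62  46  20  30  48  52  53 132 129
  128 128 128 127]
 [126 128 131  89  40  33  28  32  29  27  30  30  40  53  52  69 132 129
  129 126 128 128]
 [126 128 129  88  68  29  33  30  31  28  31  41  48  52  53 117 130 127
  127 127 127 126]
 [127 128 129  97  99  42  34  34  28  44  41  66  63  64  81 131 128 127
  127 128 126 128]
 [127 126 128 130 131  88  76  61  39  59  63  72  71 107 131 130 128 127
  128 127 128 127]
 [127 127 127 127 129 130 133 120  86  74  87 106 105 131 127 127 127 127
  125 127 127 126]
 [128 127 128 127 127 128 127 131 131 131 130 130 129 129 126 128 127 126
  128 127 127 128]
 [126 128 127 127 128 127 129 126 127 129 128 129 127 127 127 126 127 127
  128 127 128 126]]
[[508.5  29.2 164. ]] [[316.6 253.9]
 [317.1 256.8]
 [316.5 253.2]]
```

Emit:
arm_command:
  motion: [-1,0,0,0,0,0,0]
  force: 60

```text
time_s: 0.22
position: [172.5, 600.5, 230.9]
tcp_rot: [-180.0, 0.0, 164.0]
wrist_force: [0.3, 0.2, -0.4]
opening: 1.003
finger_force: 0.0
```

Emit:
arm_command:
  motion: [-1,-0.03,-0.011,0,0,0,-1,-1,-0.085,-0.031,0.01,0,0,-2,-1,-0.145,-0.053,0.02,0,0,-3,-1,-0.205,-0.075,0.03,0,0,-4,-1,-0.265,-0.098,0.045,0,0,-5,-1,-0.325,-0.12,0.06,0,0,-7,-1,-0.38,-0.14,0.075,0,0,-8,-1,-0.43,-0.158,0.09,0,0,-9,-1,-0.46,-0.169,0.105,0,0,-9.5,-1,-0.471,-0.1735,0.111,0,0,-9.5]

```text
time_s: 1.48
position: [578.5, 301.7, 119.1]
tcp_rot: [-179.9, -0.0, 173.3]
wrist_force: [-1.0, 0.1, -0.5]
opening: 0.998
finger_force: 0.0
```

Emit:
arm_command:
  motion: [-1,0,0,0,0,0,0]

```text
time_s: 1.6
position: [577.1, 303.8, 119.9]
tcp_rot: [-180.0, -0.0, 173.4]
wrist_force: [0.4, 0.0, 0.4]
opening: 0.998
finger_force: 0.0
```

Emit:
arm_command:
  motion: [-1,0,0,0.03,0,0,0,-1,0,0,0.07,0,0,0,-1,0,0,0.1,0,0,0,-1,0,0,0.1085,0,0,0,-1,0,0,0.1085,0,0,0,1,0,0,0.1085,0,0,0,1,0,0,0.1085,0,0,0,1,0,0,0.1085,0,0,0,1,0,0,0.1085,0,0,0]
  force: 80

```text
time_s: 2.72
position: [577.8, 303.8, 13.3]
tcp_rot: [180.0, 0.0, 173.4]
wrist_force: [-6.4, -4.3, 17.8]
opening: 0.475
finger_force: 79.3
```

Emit:
arm_command:
  motion: [1,0,0,0,0,0,0,1,0,0,0,0,0,0,1,0,0,0,0,0,0]

```text
time_s: 3.1
position: [577.8, 303.8, 13.3]
tcp_rot: [180.0, 0.0, 173.4]
wrist_force: [-6.2, -3.9, 16.6]
opening: 0.474
finger_force: 79.3
```

Emit:
arm_command:
  motion: [1,0,0,-0.005,0,0,0,1,0,0,-0.02,0,0,0,1,0,0,-0.05,0,0,0,1,0,0,-0.095,0,0,0,1,0,0,-0.14,0,0,0,1,0,0,-0.19,0,0,0,1,0.007,-0.02,-0.235,0,0,0,1,0.02,-0.05,-0.262,0,0,0,1,0.032,-0.08,-0.275,0,0,0,1,0.0375,-0.094,-0.28,0,0,0]

```text
time_s: 4.35
position: [528.9, 213.2, 293.4]
tcp_rot: [180.0, 0.1, 173.4]
wrist_force: [-0.5, 0.7, -6.7]
opening: 0.473
finger_force: 82.6
```

Emit:
arm_command:
  motion: [1,0,0,0,0,0,0,1,0,0,0,0,0,0]

```text
time_s: 4.6
position: [529.3, 215.5, 291.5]
tcp_rot: [-180.0, -0.0, 173.5]
wrist_force: [-0.2, -0.3, -6.9]
opening: 0.47
finger_force: 82.6
```

Run:
```python
from h import *
s=grab("scene","1"); t=grab("top","1")
print({k:np.round(v,1) for k,v in sense().items() if k in("position","tcp_rot","wrist_force","opening","time_s")})
u,v=proj(s,[[530,215,285]])[0].astype(int);a,b=proj(t,[[530,215,285]])[0].astype(int);print(u,v,a,b)
A=cv2.resize(s["color"][v-60:v+60,u-60:u+60,::-1],(400,400));B=cv2.resize(t["color"][b-60:b+60,a-60:a+60,::-1],(400,400))
cv2.imwrite("pics/g1.png",np.hstack([A,B]))
```

```text
{'time_s': np.float64(4.7), 'position': array([529.3, 215.4, 291.2]), 'tcp_rot': array([-180. ,   -0. ,  173.5]), 'wrist_force': array([-0.4,  0.6, -6.7]), 'opening': np.float64(0.5)}
401 159 225 237
```

View pics/g1.png

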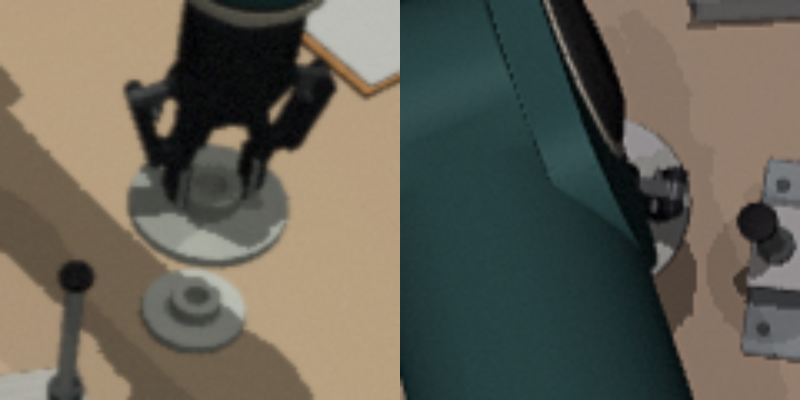

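The left crop shows the large weight hanging level in the fingers, hub between the pads. The right crop shows the arm hiding part of it. Moving over the post next.

Emit:
arm_command:
  motion: [1,-0.001,-0.015,0,0,0,0,1,-0.002,-0.05,0,0,0,0,1,-0.003,-0.09,0,0,0,0,1,-0.005,-0.13,0,0,0,0,1,-0.006,-0.162,0,0,0,0,1,-0.0067,-0.18,0.01,0,0,0,1,-0.0067,-0.185,0.035,0,0,0,1,-0.0067,-0.185,0.07,0,0,0,1,-0.0067,-0.185,0.093,0,0,0,1,-0.0067,-0.185,0.102,0,0,0]

```text
time_s: 5.95
position: [514.3, 30.3, 188.2]
tcp_rot: [-180.0, -0.1, 173.5]
wrist_force: [0.8, -0.2, -6.6]
opening: 0.472
finger_force: 82.6
```

Emit:
arm_command:
  motion: [1,0,0,0,0,0,0,1,0,0,0,0,0,0]

```text
time_s: 6.2
position: [515.5, 30.3, 190.6]
tcp_rot: [180.0, 0.1, 173.5]
wrist_force: [0.3, -0.7, -7.1]
opening: 0.473
finger_force: 82.6
```

Run:
```python
from h import *
s=grab("scene","2"); t=grab("top","2")
print({k:np.round(v,1) for k,v in sense().items() if k in("position","tcp_rot","wrist_force","opening","time_s")})
u,v=proj(s,[[515,31,185]])[0].astype(int);a,b=proj(t,[[515,31,185]])[0].astype(int);print(u,v,a,b)
A=cv2.resize(s["color"][v-50:v+50,u-50:u+50,::-1],(500,500));B=cv2.resize(t["color"][b-50:b+50,a-50:a+50,::-1],(300,300))
cv2.imwrite("pics/g2.png",np.hstack([A,np.vstack([B,np.zeros((200,300,3),np.uint8)])]))
```

```text
{'time_s': np.float64(6.3), 'position': array([515.5,  30.3, 190.6]), 'tcp_rot': array([1.800e+02, 1.000e-01, 1.735e+02]), 'wrist_force': array([-0. ,  0.3, -7.5]), 'opening': np.float64(0.5)}
322 199 317 251
```

View pics/g2.png

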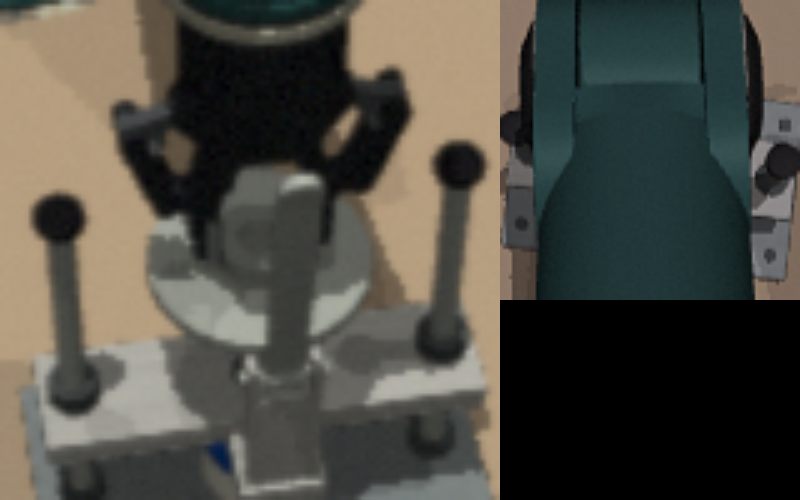

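The scene crop shows the large plate centred at about crop x=260, against about 257 midway between the caps. It is therefore above the post with the keeper well clear. I'll lower slowly and watch the wrist force.

Emit:
arm_command:
  motion: [1,0,0,0.004,0,0,0,1,0,0,0.009,0,0,0,1,0,0,0.0125,0,0,0,1,0,0,0.0125,0,0,0]

```text
time_s: 6.8
position: [514.9, 30.1, 176.9]
tcp_rot: [-180.0, -0.0, 173.5]
wrist_force: [-1.0, -0.1, -7.6]
opening: 0.469
finger_force: 82.7
```

Emit:
arm_command:
  motion: [1,0,0,0.002,0,0,0,1,0,0,0.004,0,0,0,1,0,0,0.004,0,0,0]

```text
time_s: 7.18
position: [515.0, 30.2, 173.2]
tcp_rot: [-180.0, -0.0, 173.5]
wrist_force: [0.4, 0.6, -8.0]
opening: 0.468
finger_force: 82.7
```

Emit:
arm_command:
  motion: [1,0,0,0.003,0,0,0,1,0,0,0.006,0,0,0,1,0,0,0.009,0,0,0,1,0,0,0.012,0,0,0,1,0,0,0.012,0,0,0]

```text
time_s: 7.8
position: [514.9, 30.2, 161.0]
tcp_rot: [-180.0, -0.0, 173.5]
wrist_force: [-0.1, 0.3, -7.8]
opening: 0.472
finger_force: 82.7
```

Emit:
arm_command:
  motion: [1,0,0,0.005,0,0,0,1,0,0,0.012,0,0,0,1,0,0,0.02,0,0,0,1,0,0,0.028,0,0,0,1,0,0,0.036,0,0,0,1,0,0,0.042,0,0,0,1,0,0,0.045,0,0,0,1,0,0,0.045,0,0,0]

```text
time_s: 8.8
position: [515.0, 30.1, 116.2]
tcp_rot: [-180.0, -0.0, 173.5]
wrist_force: [0.0, 0.9, -6.4]
opening: 0.472
finger_force: 82.7
```

Emit:
arm_command:
  motion: [1,0,0,0.002,0,0,0,1,0,0,0.004,0,0,0,1,0,0,0.006,0,0,0,1,0,0,0.007,0,0,0,1,0,0,0.007,0,0,0]

```text
time_s: 9.43
position: [515.0, 30.2, 109.4]
tcp_rot: [-180.0, 0.0, 173.5]
wrist_force: [-2.1, 0.6, -3.3]
opening: 0.471
finger_force: 83.2
```

Emit:
arm_command:
  motion: [1,0,0,0.001,0,0,0,1,0,0,0.001,0,0,0]

```text
time_s: 9.68
position: [515.0, 30.2, 109.3]
tcp_rot: [180.0, 0.0, 173.5]
wrist_force: [-10.8, -0.4, 19.5]
opening: 0.472
finger_force: 85.7
```

Emit:
arm_command:
  motion: [-1,0,0,0,0,0,0,-1,0,0,0,0,0,0,-1,0,0,0,0,0,0,-1,0,0,-0.02,0,0,0,-1,0,0,-0.06,0,0,0,-1,0,0,-0.11,0,0,0,-1,0.005,0.005,-0.155,0,0,0,-1,0.02,0.035,-0.175,0,0,0,-1,0.05,0.08,-0.175,0,0,0,-1,0.08,0.135,-0.165,0,0,0]

```text
time_s: 10.92
position: [451.0, 173.6, 274.3]
tcp_rot: [179.9, 0.1, 173.4]
wrist_force: [1.8, 0.5, -0.7]
opening: 1.001
finger_force: 0.0
```

```bash
cat > go.py <<'E'
# python3 go.py x y z yaw : shift to target in tool axes (m), turn about tool z
import sys; from h import *
from scipy.spatial.transform import Rotation as Ro
s=sense(); x,y,z,yaw=map(float,sys.argv[1:5]); R=Ro.from_euler("xyz",s["tcp_rot"],degrees=True)
d=R.inv().apply(np.array([x,y,z])-s["position"])/1000
w=(R.inv()*Ro.from_euler("xyz",[180,0,yaw],degrees=True)).as_rotvec(degrees=True)
print("t",round(s["time_s"],2),"pos",s["position"].round(1),"shift",d.round(4),"turn",w.round(1),"F",s["wrist_force"].round(1),"j",s["joint_pos"].round(0))
E
python3 go.py 403 293 80 173.5
```

```text
t 10.93 pos [451.  173.6 274.3] shift [0.0618 0.1129 0.1943] turn [ 0.1  0.1 -0.1] F [ 1.8  0.5 -0.7] j [-31.   7.   7. 109.  -1.  64.  60.]
```

Emit:
arm_command:
  motion: [-1,0.025,0.045,0.03,0,0,0,-1,0.045,0.085,0.08,0,0,0,-1,0.058,0.107,0.13,0,0,0,-1,0.0618,0.113,0.175,0,0,0,-1,0.0618,0.113,0.195,0,0,0,-1,0.0618,0.113,0.2,0,0,0]

```text
time_s: 11.68
position: [402.3, 291.5, 72.4]
tcp_rot: [-179.9, -0.1, 173.5]
wrist_force: [0.7, 0.9, 0.8]
opening: 0.998
finger_force: 0.0
```

Emit:
arm_command:
  motion: [-1,0,0,0,0,0,0]

```text
time_s: 11.8
position: [403.1, 291.9, 73.9]
tcp_rot: [180.0, 0.0, 173.5]
wrist_force: [-0.1, -0.2, 0.2]
opening: 1.001
finger_force: 0.0
```

```bash
python3 go.py 403 293 12.5 173.5
python3 - <<'E'
from h import *
# check large weight home: depth/plate outline in top & scene
t=grab("top","3"); s=grab("scene","3")
X=cloud(t); w=X[215:300,270:365]; 
for lo,hi in((98,112),(114,130)):
    m=(w[:,:,2]>lo)&(w[:,:,2]<hi); print(lo,m.sum(),np.median(w[m],0).round(1))
a,b=317,253;B=cv2.resize(t["color"][b-40:b+40,a-40:a+40,::-1],(400,400))
u,v=proj(s,[[515,31,130]])[0].astype(int);A=cv2.resize(s["color"][v-40:v+40,u-40:u+40,::-1],(400,400))
cv2.imwrite("pics/g3.png",np.hstack([A,B]))
E
```

```text
t 11.8 pos [403.1 291.9  73.9] shift [0.0002 0.0011 0.0614] turn [ 0.  0. -0.] F [-0.1 -0.2  0.2] j [-41.  24.   1. 117.  -1.  39.  45.]
98 1889 [511.5  30.8 106.4]
114 255 [512.4  32.  122.8]
```

View pics/g3.png

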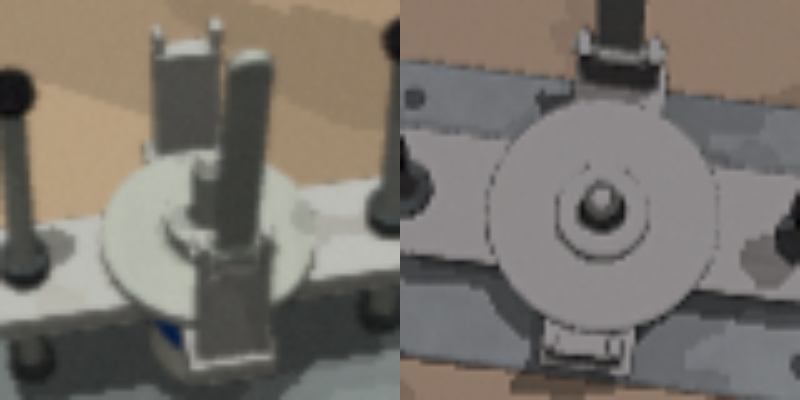

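Both crops show the large weight flat on the crosshead with the post through its bore, and the depth readings (plate 106, hub 123) agree. Now the medium weight.

Emit:
arm_command:
  motion: [-1,0,0.001,0.02,0,0,0,-1,0,0.001,0.048,0,0,0,-1,0,0.001,0.0608,0,0,0,-1,0,0.001,0.0608,0,0,0,1,0,0.001,0.0608,0,0,0,1,0,0.001,0.0608,0,0,0,1,0,0.001,0.0608,0,0,0,1,0,0.001,0.0608,0,0,0,1,0,0.001,0.0608,0,0,0]

```text
time_s: 13.02
position: [403.2, 292.9, 13.9]
tcp_rot: [180.0, 0.0, 173.5]
wrist_force: [-5.7, -5.5, 25.9]
opening: 0.474
finger_force: 77.4
```

```bash
python3 go.py 515 30.2 300 173.5
```

```text
t 13.03 pos [403.2 292.9  13.9] shift [-0.1412 -0.2482 -0.2861] turn [ 0.  0. -0.] F [-5.7 -5.5 25.9] j [-40.  30.   1. 118.  -1.  31.  45.]
```

Emit:
arm_command:
  motion: [1,0,0,-0.005,0,0,0,1,0,0,-0.025,0,0,0,1,0,0,-0.065,0,0,0,1,0,0,-0.115,0,0,0,1,-0.006,-0.01,-0.165,0,0,0,1,-0.02,-0.035,-0.215,0,0,0,1,-0.04,-0.07,-0.255,0,0,0,1,-0.063,-0.11,-0.278,0,0,0,1,-0.088,-0.154,-0.285,0,0,0,1,-0.112,-0.196,-0.285,0,0,0]

```text
time_s: 14.28
position: [492.0, 83.7, 298.3]
tcp_rot: [180.0, 0.0, 173.5]
wrist_force: [-0.2, -0.4, -6.1]
opening: 0.472
finger_force: 82.9
```

```bash
python3 go.py 515 30.2 189 173.5
```

```text
t 14.28 pos [492.   83.7 298.3] shift [-0.0289 -0.0506  0.1093] turn [ 0.  0. -0.] F [-0.2 -0.4 -6.1] j [-24.   7.  12. 106.  -2.  67.  72.]
```

Emit:
arm_command:
  motion: [1,-0.014,-0.025,0,0,0,0,1,-0.024,-0.043,0,0,0,0,1,-0.029,-0.0505,0.01,0,0,0,1,-0.029,-0.0505,0.04,0,0,0,1,-0.029,-0.0505,0.075,0,0,0,1,-0.029,-0.0505,0.1,0,0,0,1,-0.029,-0.0505,0.108,0,0,0,1,-0.029,-0.0505,0.112,0,0,0,1,-0.029,-0.0505,0.116,0,0,0,1,-0.029,-0.0505,0.12,0,0,0]

```text
time_s: 15.52
position: [515.2, 32.0, 178.0]
tcp_rot: [180.0, 0.1, 173.5]
wrist_force: [0.4, 0.2, -6.5]
opening: 0.472
finger_force: 82.8
```

```bash
python3 go.py 515 30.2 137 173.5
```

```text
t 15.53 pos [515.2  32.  178. ] shift [ 0.     -0.0018  0.041 ] turn [ 0.   0.1 -0. ] F [ 0.4  0.2 -6.5] j [-19.  17.  14. 111.  -5.  53.  81.]
```

Emit:
arm_command:
  motion: [1,0,-0.0018,0,0,0,0,1,0,-0.0018,0.003,0,0,0,1,0,-0.0018,0.006,0,0,0,1,0,-0.0018,0.009,0,0,0,1,0,-0.0018,0.012,0,0,0,1,0,-0.0018,0.012,0,0,0]

```text
time_s: 16.27
position: [514.5, 30.1, 165.4]
tcp_rot: [-180.0, -0.0, 173.5]
wrist_force: [-0.0, -0.5, -6.6]
opening: 0.468
finger_force: 82.8
```

```bash
python3 go.py 515 30.2 137 173.5
```

```text
t 16.27 pos [514.5  30.1 165.4] shift [-0.0004  0.0002  0.0284] turn [-0. -0. -0.] F [-0.  -0.5 -6.6] j [-19.  18.  14. 112.  -5.  51.  82.]
```

Emit:
arm_command:
  motion: [1,0,0,0.004,0,0,0,1,0,0,0.01,0,0,0,1,0,0,0.017,0,0,0,1,0,0,0.022,0,0,0,1,0,0,0.025,0,0,0,1,0,0,0.027,0,0,0,1,0,0,0.0285,0,0,0,1,0,0,0.0285,0,0,0]

```text
time_s: 17.27
position: [514.7, 30.1, 137.2]
tcp_rot: [-180.0, 0.0, 173.5]
wrist_force: [0.1, -0.1, -7.5]
opening: 0.469
finger_force: 82.9
```

Emit:
arm_command:
  motion: [1,0,0,0.0006,0,0,0,1,0,0,0.0012,0,0,0,1,0,0,0.0012,0,0,0]

```text
time_s: 17.65
position: [514.7, 30.1, 136.2]
tcp_rot: [180.0, 0.0, 173.5]
wrist_force: [-1.8, -0.2, -0.6]
opening: 0.468
finger_force: 83.5
```

Emit:
arm_command:
  motion: [1,0,0,0.001,0,0,0,1,0,0,0.001,0,0,0]

```text
time_s: 17.9
position: [514.8, 30.1, 136.0]
tcp_rot: [180.0, 0.0, 173.5]
wrist_force: [-11.0, -1.0, 19.8]
opening: 0.472
finger_force: 85.7
```

Emit:
arm_command:
  motion: [-1,0,0,0,0,0,0,-1,0,0,0,0,0,0,-1,0,0,0,0,0,0,-1,0,0,-0.025,0,0,0,-1,0,0,-0.075,0,0,0,-1,0.003,-0.005,-0.125,0,0,0,-1,0.01,-0.03,-0.155,0,0,0,-1,0.024,-0.075,-0.16,0,0,0,-1,0.041,-0.13,-0.16,0,0,0,-1,0.058,-0.185,-0.15,0,0,0]

```text
time_s: 19.15
position: [435.5, -148.7, 285.5]
tcp_rot: [180.0, 0.1, 173.5]
wrist_force: [1.5, -0.4, 0.7]
opening: 1.002
finger_force: 0.0
```

```bash
python3 go.py 376.5 -286.6 70 173.5
```

```text
t 19.15 pos [ 435.5 -148.7  285.5] shift [ 0.0433 -0.1438  0.2154] turn [ 0.   0.1 -0. ] F [ 1.5 -0.4  0.7] j [ -8.   3.  24. 112.  -2.  65. 100.]
```

Emit:
arm_command:
  motion: [-1,0.015,-0.05,0.02,0,0,0,-1,0.028,-0.095,0.06,0,0,0,-1,0.038,-0.127,0.11,0,0,0,-1,0.0433,-0.144,0.16,0,0,0,-1,0.0433,-0.144,0.2,0,0,0,-1,0.0433,-0.144,0.215,0,0,0,-1,0.0433,-0.144,0.215,0,0,0,-1,0.0433,-0.144,0.215,0,0,0]

```text
time_s: 20.15
position: [377.5, -285.6, 71.4]
tcp_rot: [-180.0, 0.1, 173.5]
wrist_force: [1.0, -0.5, 0.6]
opening: 0.995
finger_force: 0.0
```

```bash
python3 go.py 376.5 -286.6 13 173.5
python3 - <<'E'
from h import *
t=grab("top","4"); X=cloud(t); w=X[215:300,270:365]
for lo,hi in((100,112),(126,138),(142,155)):
    m=(w[:,:,2]>lo)&(w[:,:,2]<hi); print(lo,m.sum(),np.median(w[m],0).round(1))
E
```

```text
t 20.15 pos [ 377.5 -285.6   71.4] shift [ 0.001  -0.0011  0.0584] turn [-0.   0.1 -0. ] F [ 1.  -0.5  0.6] j [ 11.  24.  27. 122. -18.  38. 133.]
100 722 [506.4  30.9 106.8]
126 892 [511.2  31.5 133.2]
142 253 [512.6  31.4 148.9]
```

Medium is home (plate 133, hub 149). Grasping the small one.

Emit:
arm_command:
  motion: [-1,0.001,-0.001,0.02,0,0,0,-1,0.001,-0.001,0.045,0,0,0,-1,0.001,-0.001,0.058,0,0,0,-1,0.001,-0.001,0.058,0,0,0,1,0.001,-0.001,0.058,0,0,0,1,0.001,-0.001,0.058,0,0,0,1,0.001,-0.001,0.058,0,0,0,1,0.001,-0.001,0.058,0,0,0,1,0.001,-0.001,0.058,0,0,0,1,0.001,-0.001,0.058,0,0,0]

```text
time_s: 21.45
position: [376.0, -286.5, 13.3]
tcp_rot: [-180.0, 0.1, 173.5]
wrist_force: [-5.8, 4.2, 30.0]
opening: 0.474
finger_force: 76.9
```

```bash
python3 go.py 515 30.2 300 173.5
```

```text
t 21.45 pos [ 376.  -286.5   13.3] shift [-0.1025  0.3304 -0.2866] turn [-0.   0.1 -0. ] F [-5.8  4.2 30. ] j [ 15.  31.  23. 123. -23.  31. 138.]
```

Emit:
arm_command:
  motion: [1,0,0,-0.005,0,0,0,1,0,0,-0.025,0,0,0,1,0,0,-0.065,0,0,0,1,0,0,-0.115,0,0,0,1,-0.004,0.012,-0.165,0,0,0,1,-0.013,0.042,-0.215,0,0,0,1,-0.027,0.087,-0.255,0,0,0,1,-0.043,0.138,-0.278,0,0,0,1,-0.059,0.19,-0.285,0,0,0,1,-0.074,0.24,-0.285,0,0,0]

```text
time_s: 22.7
position: [476.6, -54.3, 297.8]
tcp_rot: [180.0, 0.1, 173.5]
wrist_force: [1.0, -1.4, -4.9]
opening: 0.476
finger_force: 82.0
```

Emit:
arm_command:
  motion: [1,-0.011,0.037,0,0,0,0,1,-0.02,0.065,0,0,0,0,1,-0.026,0.083,0,0,0,0,1,-0.0285,0.0904,0,0,0,0,1,-0.0285,0.0904,0.02,0,0,0,1,-0.0285,0.0904,0.055,0,0,0,1,-0.0285,0.0904,0.085,0,0,0,1,-0.0285,0.0904,0.105,0,0,0,1,-0.0285,0.0904,0.109,0,0,0,1,-0.0285,0.0904,0.109,0,0,0]

```text
time_s: 23.95
position: [515.1, 30.0, 188.5]
tcp_rot: [-180.0, 0.0, 173.4]
wrist_force: [0.5, 0.3, -4.0]
opening: 0.48
finger_force: 81.9
```

```bash
python3 go.py 514.8 30.2 176 173.5
```

```text
t 23.95 pos [515.1  30.  188.5] shift [0.0003 0.0002 0.0125] turn [-0.   0.  -0.1] F [ 0.5  0.3 -4. ] j [-22.  16.  18. 111.  -6.  54.  82.]
```

Emit:
arm_command:
  motion: [1,0,0,0.004,0,0,0,1,0,0,0.008,0,0,0,1,0,0,0.011,0,0,0,1,0,0,0.014,0,0,0,1,0,0,0.014,0,0,0]

```text
time_s: 24.58
position: [514.8, 30.4, 173.7]
tcp_rot: [-180.0, -0.0, 173.5]
wrist_force: [-0.1, 0.8, -4.0]
opening: 0.476
finger_force: 82.0
```

Emit:
arm_command:
  motion: [1,0,0,0.003,0,0,0,1,0,0,0.006,0,0,0,1,0,0,0.009,0,0,0,1,0,0,0.011,0,0,0,1,0,0,0.012,0,0,0,1,0,0,0.012,0,0,0]

```text
time_s: 25.32
position: [514.9, 30.4, 161.9]
tcp_rot: [-180.0, -0.0, 173.5]
wrist_force: [-0.1, 0.4, -3.8]
opening: 0.478
finger_force: 82.0
```

Emit:
arm_command:
  motion: [1,0,0,0.0008,0,0,0,1,0,0,0.0015,0,0,0,1,0,0,0.0015,0,0,0]

```text
time_s: 25.7
position: [515.2, 30.5, 161.4]
tcp_rot: [180.0, 0.0, 173.5]
wrist_force: [-7.0, 0.4, 15.4]
opening: 0.473
finger_force: 84.0
```

Emit:
arm_command:
  motion: [-1,0,0,0,0,0,0,-1,0,0,0,0,0,0,-1,0,0,0,0,0,0,-1,0,0,-0.02,0,0,0,-1,0,0,-0.06,0,0,0,-1,0,0,-0.11,0,0,0,-1,0,0,-0.16,0,0,0,-1,0,0,-0.205,0,0,0,-1,0,0,-0.23,0,0,0,1,0,0,-0.24,0,0,0]

```text
time_s: 26.95
position: [515.2, 30.5, 401.5]
tcp_rot: [180.0, 0.1, 173.5]
wrist_force: [-0.6, -0.2, -0.2]
opening: 0.817
finger_force: 0.0
```

Emit:
arm_command:
  motion: [1,0.02,0,0,0,0,0,1,0.06,0,0,0,0,0,1,0.1,0,0,0,0,0,1,0.12,0,0,0,0,0,1,0.12,0,0,0,0,0]

```text
time_s: 27.58
position: [394.8, 44.3, 400.1]
tcp_rot: [180.0, -0.0, 173.5]
wrist_force: [0.8, -0.4, 0.5]
opening: 0.0
finger_force: 0.0
```

Run:
```python
from h import *
s=grab("scene","5"); t=grab("top","5")
P=np.array([515,30.4]);ex=np.array([.9936,-.1132]);ey=np.array([.1132,.9936])
for n,c in(("scene",s),("top",t)):
    X=cloud(c).reshape(-1,3); rx=(X[:,:2]-P)@ex; ry=(X[:,:2]-P)@ey
    m=(X[:,2]>205)&(X[:,2]<400)&(rx>50)&(rx<190)&(abs(ry)<25); print(n,m.sum(),rx[m].mean().round(1),ry[m].mean().round(1),X[m,2].mean().round(1),X[m,2].max().round(1), np.polyfit(X[m,2],rx[m],1).round(3) if m.sum()>5 else "")
    for lo,hi in((100,112),(126,138),(152,165),(168,180)):
        k=(X[:,2]>lo)&(X[:,2]<hi)&(np.hypot(rx,ry)<58); print(lo,k.sum(),np.median(X[k],0).round(1) if k.any() else "")
u,v=proj(s,[[515,31,200]])[0].astype(int);A=cv2.resize(s["color"][v-70:v+70,u-70:u+70,::-1],(400,400))
a,b=proj(t,[[515,31,200]])[0].astype(int);B=cv2.resize(t["color"][b-70:b+70,a-70:a+70,::-1],(400,400))
cv2.imwrite("pics/g5.png",np.hstack([A,B])); print(sense()["position"],sense()["time_s"])
```

```text
scene 325 84.7 1.9 280.2 345.2 [ 0.149 43.108]
100 299 [538.8   2.3 104.8]
126 224 [530.7   5.5 130.8]
152 200 [524.9  16.4 157.2]
168 108 [512.3  24.  172.6]
top 241 78.9 0.9 287.0 348.2 [ 0.164 31.83 ]
100 255 [540.1  21.6 107.5]
126 198 [532.9  30.3 133.3]
152 221 [531.6  39.  159.2]
168 131 [523.2  38.2 174.8]
[395.90385545  44.06230475 400.02219438] 27.675
```

View pics/g5.png

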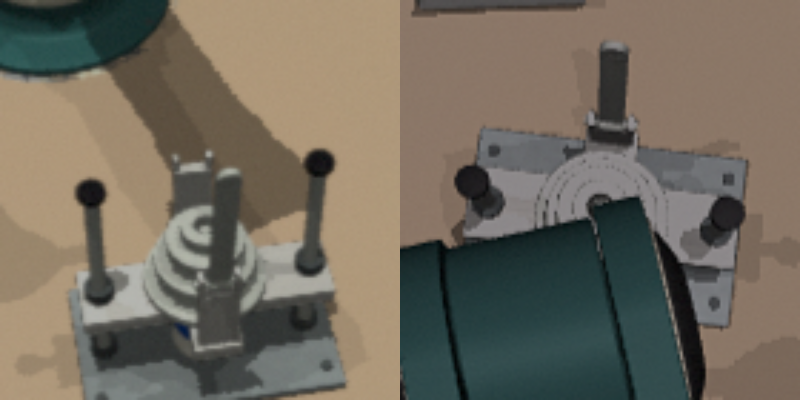

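The crops show all three weights stacked in order on the post (plates at about 107, 133 and 159, hub top about 174). The keeper leans back at q of about 1.73. The gripper is now on the robot side of the rig, so I'll take the shut fingers over the top to the far side of the bar and push it.

Emit:
arm_command:
  motion: [1,-0.03,0,0,0,0,0,1,-0.085,0,0,0,0,0,1,-0.145,0,0,0,0,0,1,-0.2,0,0,0,0,0,1,-0.24,0,0,0,0,0,1,-0.255,0,0.01,0,0,0,1,-0.255,0,0.045,0,0,0,1,-0.255,0,0.085,0,0,0,1,-0.255,0,0.105,0,0,0,1,-0.255,0,0.105,0,0,0]

```text
time_s: 28.92
position: [648.2, 15.1, 293.5]
tcp_rot: [-179.9, -0.2, 173.5]
wrist_force: [0.9, -0.1, 0.7]
opening: -0.0
finger_force: 0.0
```

Emit:
arm_command:
  motion: [1,0.01,0,0,0,0,0,1,0.02,0,0,0,0,0,1,0.03,0,0,0,0,0,1,0.04,0,0,0,0,0,1,0.05,0,0,0,0,0]

```text
time_s: 29.55
position: [598.7, 20.9, 295.7]
tcp_rot: [180.0, 0.0, 173.5]
wrist_force: [1.2, 0.2, 0.1]
opening: -0.002
finger_force: 0.0
```

Run:
```python
from h import *
s=sense(); P=np.array([515,30.4]);d=s["position"][:2]-P
print(s["time_s"],"rig",(d@[.9936,-.1132]).round(1),(d@[.1132,.9936]).round(1),s["position"][2].round(1),s["wrist_force"].round(1),s["joint_pos"].round(0))
```

```text
29.55 rig 84.2 0.1 295.7 [1.2 0.2 0.1] [-22.  19.  21.  93.  -7.  70.  85.]
```

Emit:
arm_command:
  motion: [1,0.01,0,0.002,0,0,0,1,0.022,0,0.004,0,0,0,1,0.033,0,0.007,0,0,0,1,0.043,0,0.0105,0,0,0,1,0.052,0,0.014,0,0,0,1,0.061,0,0.0175,0,0,0,1,0.068,0,0.022,0,0,0,1,0.074,0,0.026,0,0,0,1,0.08,0,0.03,0,0,0,1,0.085,0,0.0345,0,0,0]

```text
time_s: 30.8
position: [514.6, 30.5, 260.7]
tcp_rot: [-180.0, -0.0, 173.5]
wrist_force: [0.5, -0.2, 1.4]
opening: -0.003
finger_force: 0.4
```

Run:
```python
from h import *
s=sense(); P=np.array([515,30.4]);d=s["position"][:2]-P
print(s["time_s"],"rig",(d@[.9936,-.1132]).round(1),(d@[.1132,.9936]).round(1),s["position"][2].round(1),s["wrist_force"].round(1))
c=grab("scene","6");u,v=proj(c,[[515,31,230]])[0].astype(int)
cv2.imwrite("pics/g6.png",cv2.resize(c["color"][v-60:v+60,u-60:u+60,::-1],(480,480)))
```

```text
30.8 rig -0.4 0.0 260.7 [ 0.5 -0.2  1.4]
```

View pics/g6.png

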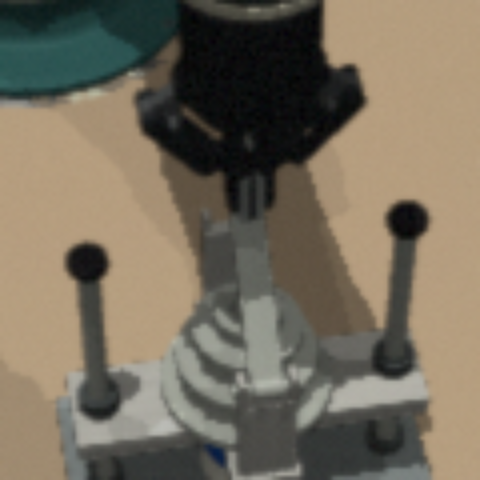

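The picture shows the shut fingertips resting on the bar's outer face at about 45 degrees, with the stack undisturbed. Continuing the arc down.

Emit:
arm_command:
  motion: [1,0.005,0,0.005,0,0,0,1,0.01,0,0.011,0,0,0,1,0.0145,0,0.017,0,0,0,1,0.0186,0,0.023,0,0,0,1,0.023,0,0.031,0,0,0,1,0.027,0,0.04,0,0,0,1,0.0305,0,0.05,0,0,0,1,0.033,0,0.06,0,0,0,1,0.034,0,0.069,0,0,0,1,0.035,0,0.074,0,0,0]

```text
time_s: 32.1
position: [480.0, 34.4, 186.3]
tcp_rot: [-180.0, -0.0, 173.5]
wrist_force: [0.8, 0.3, 1.3]
opening: 0.002
finger_force: 0.2
```

Emit:
arm_command:
  motion: [1,0.0005,0,0.002,0,0,0,1,0.0005,0,0.004,0,0,0,1,0.0005,0,0.005,0,0,0,1,0.0005,0,0.005,0,0,0]

```text
time_s: 32.6
position: [479.7, 34.5, 182.1]
tcp_rot: [-180.0, 0.0, 173.5]
wrist_force: [-1.3, 0.2, 1.1]
opening: -0.002
finger_force: 0.4
```

Emit:
arm_command:
  motion: [1,0,0,0.0007,0,0,0,1,0,0,0.0014,0,0,0,1,0,0,0.0014,0,0,0]

```text
time_s: 32.98
position: [479.8, 34.5, 181.7]
tcp_rot: [180.0, 0.0, 173.5]
wrist_force: [-10.1, -1.5, 24.5]
opening: 0.001
finger_force: 12.4
```

Emit:
arm_command:
  motion: [1,0,0,-0.01,0,0,0,1,0,0,-0.04,0,0,0,1,0,0,-0.09,0,0,0,1,0,0,-0.14,0,0,0,1,0.03,0,-0.18,0,0,0,1,0.07,0,-0.2,0,0,0,1,0.11,0,-0.2,0,0,0,1,0.13,0,-0.2,0,0,0,1,0.13,0,-0.2,0,0,0,1,0.13,0,-0.2,0,0,0]

```text
time_s: 34.22
position: [350.9, 49.2, 380.7]
tcp_rot: [180.0, 0.0, 173.5]
wrist_force: [-0.3, -0.1, -0.7]
opening: 0.002
finger_force: 0.0
```

Run:
```python
from h import *
s=sense(); print(s["time_s"],s["position"].round(1),s["wrist_force"].round(1))
c=grab("scene","7");u,v=proj(c,[[515,31,160]])[0].astype(int)
P=np.array([515,30.4]);X=cloud(c).reshape(-1,3); rx=(X[:,:2]-P)@[.9936,-.1132]; ry=(X[:,:2]-P)@[.1132,.9936]
for a in(40,20,0,-20,-40,-60,-80,-95):
    m=(abs(rx-a)<8)&(abs(ry)<8)&(X[:,2]>165); print(a,m.sum(),X[m,2].mean().round(1))
cv2.imwrite("pics/g7.png",cv2.resize(c["color"][v-60:v+60,u-60:u+60,::-1],(480,480)))
```

```text
34.225 [350.9  49.2 380.7] [-0.3 -0.1 -0.7]
40 42 181.4
20 39 180.3
0 35 180.9
-20 31 180.2
-40 35 180.1
-60 32 179.9
-80 30 180.5
-95 25 180.6
```

View pics/g7.png

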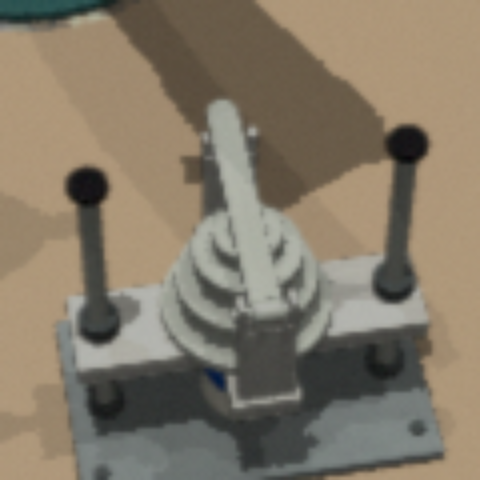

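The picture shows the keeper lying level over the three stacked weights and in the catch fork. Depth along the bar is flat at about 180 mm, and the robot is clear.

```bash
python3 -c "
from workcell import finish_job
print(finish_job())"
```

```text
the job is handed in; nothing more can be done
None
```

The three weights are on the post in order (large, medium, small), each lowered home by hand, the keeper bar is level in its catch, and the job was handed in at about 34 s; I steered clear of the sample ball, ball box and snips and did not re-check them.

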